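# Press a wooden plug flush in a burnt board with a locking bench clamp

### The arm

A 6-joint arm with a two-finger parallel gripper is mounted at the origin on the work surface. World frame = base frame: x ahead of the robot, y to its left, z up, the work surface at z = 0. Lengths are in m, angles in rad, forces in N, time in s.
With the tool pointing down it reaches from about 0.4 to 0.825 m from the base axis. Payload 7 kg.
Tool frame: the origin (TCP) lies on the centre line of the jaws, within the pads' length; the fingertips stand 17 mm ahead of it and the grasp point (between the pads) lies 2 mm behind it; z points along the fingers, y is the line along which they close (so a half turn about z gives the same grasp; the last joint's range is limited). The gripper opens to 88 mm and grips with 3 to 60 N. Pads are 19 mm wide; open, the fingers measure 130 mm over their backs; the gripper's body (78 mm by 193 mm) begins 47 mm behind the grasp point.
Start: joints at [0.288, 0.359, 0.012, 0, -1.224, -0.288], TCP at [0.675, -0, 0.244] pointing down, gripper open.
Joint ranges: [-3.07, 3.07], [-1.43, 2.12], [-1.02, 1.25], [-3.03, 1.67], [-3.05, -0], [-3.03, 3.03]. Speed limits (rad/s): [2.39, 2.39, 3.01, 3.14, 3.14, 3.14].

### API

Orientations are given as a unit quaternion [w, x, y, z].
In Python, from station import get_state, get_image, finish_job gives the robot as it stands.
- The arm moves only by the shell command python3 -m jog 'ROWS' [OPENING]. ROWS is JSON, a list of rows, each a list of 2 entries, a list of its own where there are three numbers: the shift along the tool's x, y, z in mm, then the turn, a rotation vector about the tool's x, y, z in rad. In form: [[[tx, ty, tz], [ax, ay, az]], ...]. A call has 1 to 12 rows; each row shifts and turns the commanded pose from where the row before left it, along the tool's axes as they then stand; what a row does not reach is not made up. A row lasts 1/8 s, in which the tool goes at most 62.5 mm and 10.7 degrees, less where a joint would pass 70% of its speed; a pose out of reach is approached as far as the arm can. A call is refused whole if a number of a shift passes 62.5 or a number of a turn 0.188, either way. A call with a gripper value outside its range is refused whole. OPENING is the gripper command: -1 is shut, 1 is fully open, values between are in proportion, set as the call begins (- or left out, the last holds). The fingers move at their own pace and stop on an object; the grip force is fixed at half the most. Time passes only in rows, so rows that do not move let the fingers close. It gives the time, the measured TCP pose, the force, the opening and the grip force at its end, in the units of the state.
- get_state(): the state, without advancing time (a new reading comes with each control period).
- get_image(name): name is "scene" or "side" or "wrist"; returns a dict with "color" (400x640x3 uint8, blue, green, red), "fovy" (degrees; the focal length in pixels is half the picture's height over the tangent of half this angle, whatever the lens; pixels are square), "cx", "cy" (the principal point, pixels), "k1" (the pictures are not rectified: a ray, as slopes to the right and down, at radius r is drawn at 1 + k1 r^2 times it, then the intrinsics apply), "R" (3x3) and "t" (3): a world point X has camera coordinates R X + t; the wrist camera has in their place "tool_from_camera" (4x4, takes a point from camera to tool coordinates, whose origin is the TCP and whose axes are the flange's). Camera axes: x right, y down, z forward; pixel columns grow to the right and rows downward; lengths in m; the calibration is good to about 2 mm. A picture is of the moment at which its call begins: read the wrist's pose just before it. There is no depth.
- finish_job(): hands the job in; it is judged then, once.
The state is a dict: "clock": time; "joint_positions": joint angles; "qvel": joint speeds; "effort": joint torques, N m; "tcp_pos": TCP position; "eef_rot": TCP orientation; "ft_force": force on the tool from outside, world axes, zero at the start; "ft_torque": the same for the moment, N m; "grip_width": opening from 0.0 (shut) to 1.0 (fully open); "finger_force": force on a finger pad.
Only numpy, scipy, OpenCV 4.12 (cv2) and the standard library are available. Lean on these libraries where they do the work, as an engineer would, in place of code of your own. Each camera call takes 0.05 s, during which the arm holds its last target. There are 200 camera calls.

### The job

Slide the burnt board, plug end first, under the open jaw of the locking clamp until its end is pushed snug and square against the stop, centred on the clamp so that the plug lies under the jaw's pad. Press the clamp's long upper handle down until it snaps over centre and stays locked by itself with the plug pressed flush, then let go of it and press the release lever behind the handle so that the clamp springs open, and leave the board free in its place. Only the clamp may press the plug; push and press with care, never ramming the board or forcing the handle or lever, and leave the mug, tin and brush alone.

Things in the scene. Friction and masses are not known exactly. Their poses are not given: they have to be found in the camera images.
- clamp: Steel locking clamp (pliers type) fixed to the bench. Origin on the bench under the jaw's pivot; +x along the handles to their free ends, -x to the jaw's mouth. Under the jaw is a rubber-faced stop block, 32 mm high, 64 wide; a thumbscrew sets its face (towards -x) at x = -35 to -43 mm, another place each time: find it by feel. The jaw covers x = -95 to 0 mm; open, it is about 130 mm high, its pad 45 mm over the bench.
- nest (a point): Point of the clamp above the bench where the jaw's round rubber pad (18 mm wide) comes down: 75 mm to clamp -x of the origin, 22 mm up (up to 4 mm off the plug's centre once the board is at the stop, which does no harm). The pad is spring-mounted.
- handle (a joint): Upper handle's angle (rad): 0 = sprung fully open, 0.62 = centre, 0.655 = locked on its stop. Pressed down near its end it gets heavy (up to about 10 N) as the plug goes in, passes centre, turns light and meets a hard stop where the force climbs at once. Let go before centre, it springs open. Over 35 N is forcing it.
- handle_grip (a point): Where to press: on the upper handle's top face, 118 mm from its pivot, 22 mm from its free end. Pivot at clamp x = 51 mm, 65 mm up. The handle is 20 mm wide, 12 thick, slopes up when open (this point about 140 mm up) and is level when locked (this point at clamp x = 169 mm, 71 mm up; free end at x = 191 mm).
- release (a joint): Angle of the release lever: 0 = up (rest, a spring returns it), 0.42 = fully pressed. With the handle locked, pressing the lever to about 0.2 or more pries the handle back past centre and it springs open; takes about 4 to 6 N at the paddle; over 35 N is forcing it.
- release_pad (a point): Centre of the top of the release lever's steel paddle (60 mm long, 30 mm wide, 6 mm thick), which sticks out behind the end of the upper handle. At rest it is 244 mm to clamp +x of the origin, 58 mm up; pressed from above it goes down about 20 mm.
- board_mid (a point): Centre of the loose burnt board, dark brown with black grain lines, 170 mm long (its x), 50 mm wide (its y), 22 mm thick, lying flat on the bench, about 0.16 kg. Its +x points to the plug end.
- board_end (a point): Centre of the board's end face at the plug end (board x = +85 mm), half-way up; this face goes against the stop, which keeps still under the push. Snug means held there a moment with a push of a few newtons; over 25 N is ramming.
- plug (a joint): How far the plug has gone in (m): 0 = standing 8 mm proud of the board's top, 0.008 = flush. It is a tight fit (about 10 N to move it).
- plug_top (a point): Centre of the top of the round light-wood plug, 24 mm wide, which sits on the board's centre line 36 mm from the plug end.
- mug: White ceramic mug, 76 mm wide, 90 mm tall, bystander; origin under its centre.
- tin: Plain closed steel tin, 68 mm wide, 62 mm tall, bystander; origin under its centre.
- brush: Brush lying on the bench, 180 mm long, bystander.
Things that resemble listed ones, but are neither listed nor needed, are in the scene too. There is more than one size of the part that bears board_mid; the job needs the largest.

How it is judged:
On the way, in this order (a step that is already met when the one before it is completed fails the run):
1. the board's end is held snug (more than 1.5 N) and square against the stop, centred, the clamp still open (x of board_end in the frame of clamp above -0.045 m and y of board_end in the frame of clamp between -0.01 and 0.01 m and angle between the x axis of board_mid and the x axis of clamp, either way round below 0.06 rad and angle between board_mid's own z axis and vertical below 0.05 rad and contact force between board and clamp above 1.5 N and value of joint handle below 0.2 rad), for 0.1 s.
2. the clamp is locked over centre by itself, nothing touching the handle, and the plug is flush (x of board_end in the frame of clamp above -0.045 m and y of board_end in the frame of clamp between -0.01 and 0.01 m and angle between the x axis of board_mid and the x axis of clamp, either way round below 0.06 rad and angle between board_mid's own z axis and vertical below 0.05 rad and value of joint handle above 0.635 rad and value of joint plug above 0.007 m and contact force between each of the fingers, the arm and handle below 0.3 N), for 0.3 s.
3. the release lever is pressed and the handle comes back past centre (value of joint release above 0.08 rad and value of joint handle below 0.6 rad).
At the end, for the whole second after the job is handed in: The board lies flat and at rest in the clamp's mouth, its end still at the stop (not over 49 mm from the clamp origin), centred within 13 mm and square within 5 degrees; the plug is flush (within 1 mm); the clamp's handle and jaw have sprung open (handle below 0.1 rad) and the release lever is up (x of board_end in the frame of clamp above -0.049 m and y of board_end in the frame of clamp between -0.013 and 0.013 m and angle between the x axis of board_mid and the x axis of clamp, either way round below 0.09 rad and angle between board_mid's own z axis and vertical below 0.05 rad and value of joint each of handle, release below 0.1 rad and value of joint plug above 0.007 m and linear speed of board below 0.02 m/s); the robot touches nothing.
It fails at once if the fingers press on the plug (contact force between the fingers and plug above 2 N).
It fails at once if the board is rammed into the clamp with more than 25 N before it is locked (contact force between board and clamp above 25 N and value of joint handle below 0.2 rad).
It fails at once if the handle is forced with more than 35 N (contact force between the fingers and handle above 35 N).
It fails at once if the release lever is forced with more than 35 N (contact force between the fingers and release above 35 N).
It fails at once if the mug, tin or brush is moved by more than 20 mm (distance of any of mug, tin, brush from where it was at the start of the episode above 0.02 m).
It also fails if it takes over 64 s, if anything falls off the work surface, if the arm or the gripper's body presses on something with over 40 N, if the wrist force passes 120 N, or if a joint passes its speed limit or range.

## Working session

There is one attempt and no reset: what is moved stays moved. The work goes in short steps, Python scripts to look and compute and a shell command to move; the robot and the scene stay as the last step left them, time stands still between calls to the robot, and variables do not carry over. Pictures are saved under pics/ and viewed, at most 10 in all, crops included, and the job is handed in when it is done.

```bash
ls; mkdir -p pics
python3 - <<'E'
from station import *
import cv2,json
s=get_state();print(s)
for n in("scene","side","wrist"):
    d=get_image(n);cv2.imwrite(f"pics/{n}0.png",d["color"])
    print(n,{k:(v.tolist() if hasattr(v,'tolist') else v) for k,v in d.items() if k!="color"})
E
```

```text
pics
{'clock': 0.0, 'joint_positions': array([ 2.88071661e-01,  3.59389923e-01,  1.10573388e-02, -3.59860650e-04,
       -1.22407270e+00, -2.88102438e-01]), 'qvel': array([-0.00066798,  0.00107616,  0.00037753, -0.00019297, -0.00292065,
       -0.00142085]), 'effort': array([-8.00930356e-04, -5.82726967e+01,  2.93058443e+01,  6.99745238e+00,
        6.93249181e-03, -2.06530804e-04]), 'tcp_pos': array([ 6.74544448e-01, -3.86973476e-05,  2.42618274e-01]), 'eef_rot': array([-6.26323908e-04, -7.07052328e-01,  7.07160753e-01,  5.32469044e-04]), 'ft_force': array([-1.2043832 ,  0.70734239, -0.24923363]), 'ft_torque': array([-0.01710004, -0.0155379 ,  0.03743401]), 'finger_force': 0.0, 'grip_width': 0.9977367584855096}
scene {'fovy': 42.66625216408179, 'cx': 320.03818863769305, 'cy': 193.82989831316115, 'k1': -0.16952304794768955, 'R': [[0.5034502959660876, 0.8637296634982434, -0.022558100205237793], [0.5738034319294995, -0.3537497515819859, -0.7386546789681979], [-0.645977879650369, 0.3589320014276999, -0.6737064623064847]], 't': [-0.23567827802625452, -0.2457636327378547, 1.499297112362395]}
side {'fovy': 43.44547198247869, 'cx': 311.72610301749313, 'cy': 201.53728427590104, 'k1': -0.14968961904990877, 'R': [[0.9678478016453231, -0.25153587021435225, -0.0005821046504044108], [-0.19499909493754958, -0.7488424347230077, -0.6334116836084211], [0.15888985437670974, 0.6131596153968611, -0.7738147712615218]], 't': [-0.5300621126911965, 0.13408677720060522, 1.33238839080281]}
wrist {'fovy': 70.87804470913713, 'cx': 318.4730966819453, 'cy': 203.5802036064972, 'k1': -0.018508230307206226, 'tool_from_camera': [[0.0006431062151770513, -0.9641103113678802, -0.2655012126686519, 0.07145011429096094], [0.9999994031993158, 0.0003855384847923064, 0.0010222333827603887, 5.311781225081358e-05], [-0.0008831848097009406, -0.2655017116219882, 0.9641099839283823, -0.14067394885428347], [0.0, 0.0, 0.0, 1.0]]}
```

View pics/scene0.png

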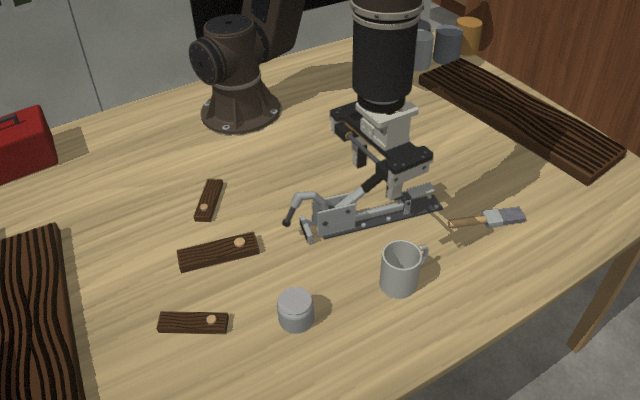

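View pics/side0.png

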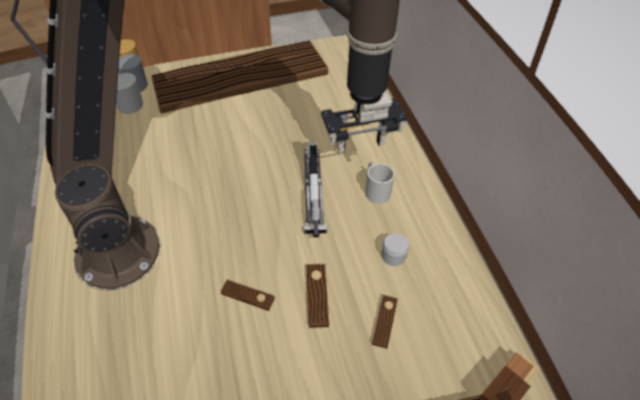

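View pics/wrist0.png

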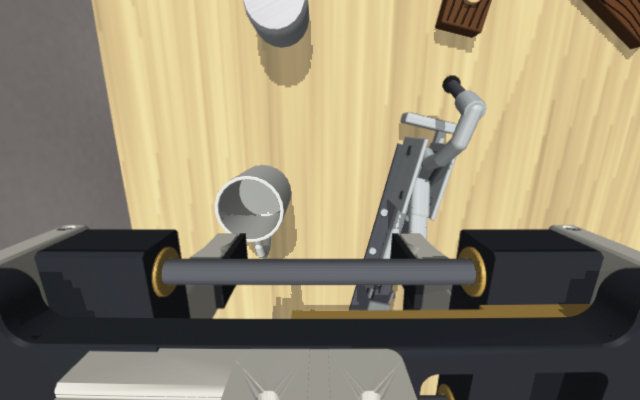

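The board wanted is the middle, largest one: scene (218,252), side (317,295), with its plug towards the clamp. The clamp's mouth is at scene (305,225), side (316,228), and its handles run towards world +y. Next I'll measure the board.

```bash
cat > h.py <<'E'
import numpy as np,cv2
from station import *
from scipy.spatial.transform import Rotation as Ro
def cam(d,s=None):
    f=d["color"].shape[0]/2/np.tan(np.radians(d["fovy"])/2)
    K=np.array([[f,0,d["cx"]],[0,f,d["cy"]],[0,0,1]]);D=np.array([d["k1"],0,0,0,0.])
    if "R" in d: R=np.array(d["R"]);t=np.array(d["t"])
    else:
        T=np.array(d["tool_from_camera"]);q=s["eef_rot"];Rt=Ro.from_quat([*q[1:],q[0]]).as_matrix()
        Rc=Rt@T[:3,:3];c=Rt@T[:3,3]+s["tcp_pos"];R=Rc.T;t=-R@c
    return K,D,R,t
def cast(C,uv,z):
    K,D,R,t=C
    p=cv2.undistortPoints(np.array(uv,float).reshape(-1,1,2),K,D)[:,0]
    r=np.c_[p,np.ones(len(p))]@R;c=-R.T@t
    return c+r*((z-c[2])/r[:,2])[:,None]
def proj(C,X):
    K,D,R,t=C
    return cv2.projectPoints(np.array(X,float).reshape(-1,1,3),cv2.Rodrigues(R)[0],t,K,D)[0][:,0]
def two(C1,u1,C2,u2):
    P=[];A=[];b=[]
    for C,u in((C1,u1),(C2,u2)):
        K,D,R,t=C;p=cv2.undistortPoints(np.array(u,float).reshape(1,1,2),K,D)[0,0]
        c=-R.T@t;d=R.T@np.r_[p,1];d/=np.linalg.norm(d);M=np.eye(3)-np.outer(d,d);A.append(M);b.append(M@c)
    x=np.linalg.solve(A[0]+A[1],b[0]+b[1]);return x,np.linalg.norm(A[0]@x-b[0])*2
E
python3 - <<'E'
from h import *
ims={}
for n,roi in(("scene",(170,225,265,280)),("side",(298,255,335,332))):
    d=get_image(n);C=cam(d);ims[n]=d["color"]
    I=d["color"];x0,y0,x1,y1=roi
    m=np.zeros(I.shape[:2],np.uint8);g=I[...,2].astype(int)
    m[y0:y1,x0:x1]=(g<115)[y0:y1,x0:x1]*255
    c=max(cv2.findContours(m,0,2)[0],key=cv2.contourArea)
    P=cast(C,c[:,0],.022)
    r=cv2.minAreaRect((P[:,:2]*1000).astype(np.float32));print(n,r,cv2.boxPoints(r).round(1).tolist())
    # plug
    m2=np.zeros_like(m);hsv=I.astype(int);mm=(g>150);k=np.zeros_like(mm)
    hull=cv2.convexHull(c);h=np.zeros_like(m);cv2.fillConvexPoly(h,hull,255);h=cv2.erode(h,np.ones((3,3)))
    ys,xs=np.nonzero((h>0)&mm);print("plug",cast(C,[[xs.mean(),ys.mean()]],.030)[0].round(4),len(xs))
a=cv2.resize(ims["scene"][165:260,270:460],None,fx=2.7,fy=2.7,interpolation=2)
b=cv2.resize(ims["side"][130:245,280:350],None,fx=4,fy=4,interpolation=2)
o=np.zeros((460,a.shape[1]+280,3),np.uint8);o[:a.shape[0],:a.shape[1]]=a;o[:,a.shape[1]:]=b
cv2.imwrite("pics/crop1.png",o);print(o.shape)
E
```

```text
scene ((501.8741455078125, -267.2249755859375), (170.21397399902344, 67.48470306396484), 77.62910461425781) [[450.70001220703125, -343.1000061035156], [516.5999755859375, -357.6000061035156], [553.0999755859375, -191.3000030517578], [487.1000061035156, -176.89999389648438]]
plug [ 0.5062 -0.2195  0.03  ] 68
side ((488.9950256347656, -271.9602355957031), (172.83412170410156, 47.99029541015625), 77.72854614257812) [[447.20001220703125, -351.29998779296875], [494.1000061035156, -361.5], [530.7999877929688, -192.60000610351562], [483.8999938964844, -182.39999389648438]]
plug [ 0.5011 -0.2215  0.03  ] 63
(460, 793, 3)
```

View pics/crop1.png

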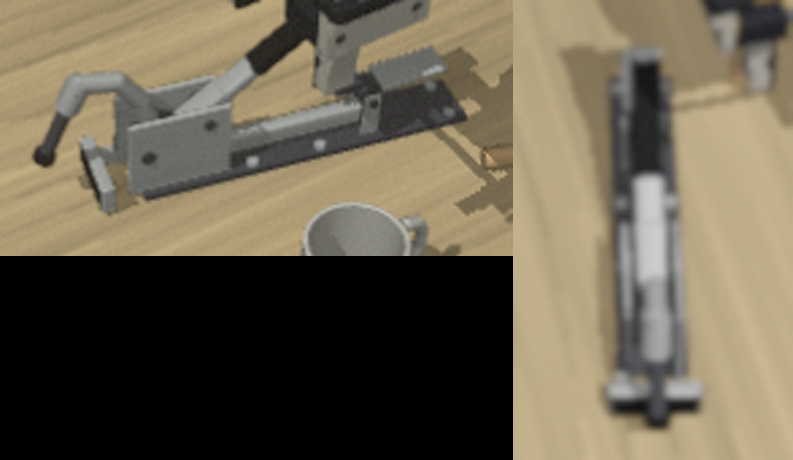

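The crop shows the clamp's stop bar at crop (100,175) in the scene half and (655,392) in the side half. The round jaw tip is in front of it and the release paddle is at (405,68) scene half. I'll move the arm over the board, which clears the clamp from view.

```bash
python3 -m jog '[[[39,24,0],[0,0,0]],[[39,24,0],[0,0,0]],[[39,24,0],[0,0,0]],[[39,24,0],[0,0,0]],[[39,24,0],[0,0,0]],[[39,24,0],[0,0,0]],[[39,24,0],[0,0,0]],[[34,23.5,0],[0,0,0]],[[0,0,0],[0,0,0.108]],[[0,0,0],[0,0,0.108]],[[0,0,0],[0,0,0]]]' 1
python3 - <<'E'
from h import *
o=[]
for n,(x0,y0,x1,y1),f in(("scene",(275,160,455,250),4.4),("side",(285,130,350,245),5)):
    d=get_image(n);cv2.imwrite(f"pics/{n}1.png",d["color"]);o.append(cv2.resize(d["color"][y0:y1,x0:x1],None,fx=f,fy=f,interpolation=2))
cv2.imwrite("pics/c_scene.png",o[0]);cv2.imwrite("pics/c_side.png",o[1])
s=get_state();d=get_image("wrist");cv2.imwrite("pics/wrist1.png",d["color"])
E
```

```text
clock: 1.62
tcp_pos: [0.4833, -0.3071, 0.2436]
eef_rot: [0.0, -0.627, 0.779, 0.0]
ft_force: [-0.8, 1.1, -0.2]
grip_width: 1.0
finger_force: 0.0
```

View pics/c_scene.png

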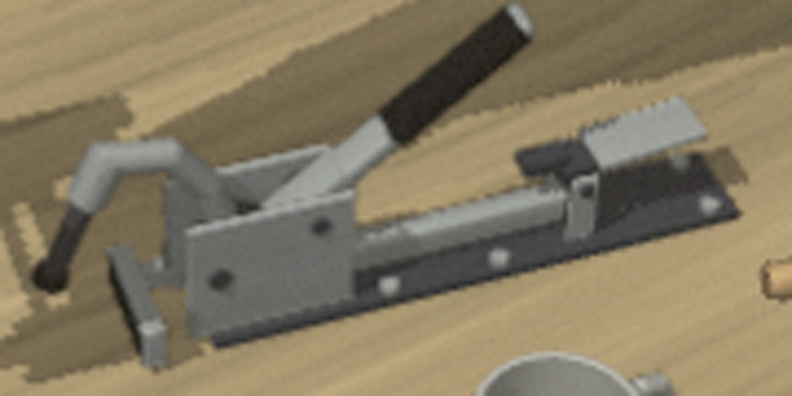

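View pics/c_side.png

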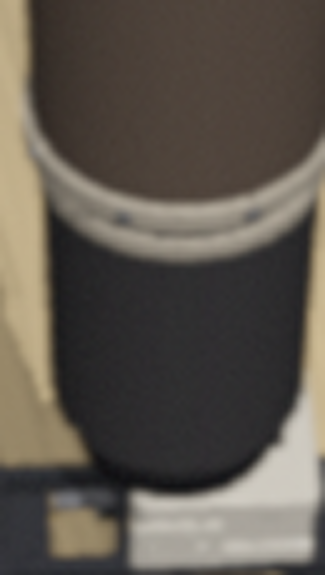

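Run:
```python
from h import *
Cs=cam(get_image("scene"));Cd=cam(get_image("side"))
S=lambda x,y:(x/4.4+275,y/4.4+160)
D=lambda x,y:((x-513)/4+280,y/4+130)
p=cast(Cs,[S(583,137),S(682,98),S(708,133),S(600,167)],.058);print("paddle",p.round(4).tolist(),p.mean(0))
p=cast(Cs,[S(110,248),S(141,330)],.032);print("stop top front",p.round(4).tolist(),p.mean(0))
p=cast(Cd,[D(610,395),D(700,400),D(610,381),D(700,384)],.032);print("stop side front,back",p.round(4).tolist())
p=cast(Cs,[S(738,213),S(215,348),S(682,153)],.0);print("plate near corner",p.round(4).tolist())
print("hend",two(Cs,S(520,20),Cd,D(642,52)))
print("pad",two(Cs,S(49,275),Cd,D(656,415)))
```

```text
paddle [[0.5891, 0.1567, 0.058], [0.5921, 0.219, 0.058], [0.6203, 0.2131, 0.058], [0.6114, 0.1503, 0.058]] [0.60324975 0.18478884 0.058     ]
stop top front [[0.5098, -0.0743, 0.032], [0.5666, -0.0883, 0.032]] [ 0.53817057 -0.08129857  0.032     ]
stop side front,back [[0.507, -0.0771, 0.032], [0.5641, -0.0963, 0.032], [0.5098, -0.0658, 0.032], [0.5677, -0.0835, 0.032]]
plate near corner [[0.6315, 0.2341, 0.0], [0.5696, -0.0495, 0.0], [0.5793, 0.2386, 0.0]]
hend (array([0.58021194, 0.11692933, 0.14706538]), np.float64(0.0036848957940977117))
pad (array([ 0.52872678, -0.11621455,  0.05271502]), np.float64(0.0019158930337965516))
```

View pics/wrist1.png

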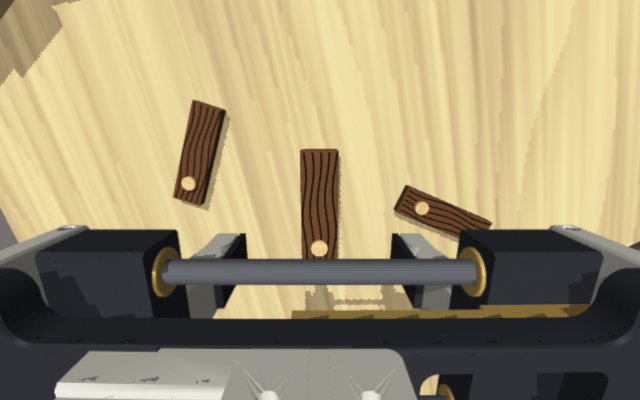

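The wrist view shows the board directly below, its axis lined up with image x≈320 and square to the fingers. To refine the clamp's pose I'll take one wrist look from over its handle end.

```bash
python3 -m jog '[[[-52,-2,-3],[0,0,0]],[[-52,-2,-3],[0,0,0]],[[-52,-2,-3],[0,0,0]],[[-52,-2,-3],[0,0,0]],[[-52,-2,-3],[0,0,0]],[[-52,-2,-3],[0,0,0]],[[-52,-2,-3],[0,0,0]],[[-52,-2,-3],[0,0,0]],[[-54,0,-3],[0,0,0]],[[0,0,0],[0,0,0]]]'
python3 - <<'E'
from h import *
import pickle
s=get_state();d=get_image("wrist");pickle.dump((s,d),open("w2.pkl","wb"))
d2=get_image("side");cv2.imwrite("pics/side2.png",d2["color"])
cv2.imwrite("pics/wrist2.png",cv2.resize(d["color"][0:300,160:560],None,fx=2,fy=2,interpolation=2))
E
```

```text
clock: 3.12
tcp_pos: [0.6003, 0.1521, 0.2699]
eef_rot: [-0.0, -0.629, 0.778, 0.0]
ft_force: [-0.4, 0.1, 1.4]
grip_width: 1.002
finger_force: 0.0
```

View pics/wrist2.png

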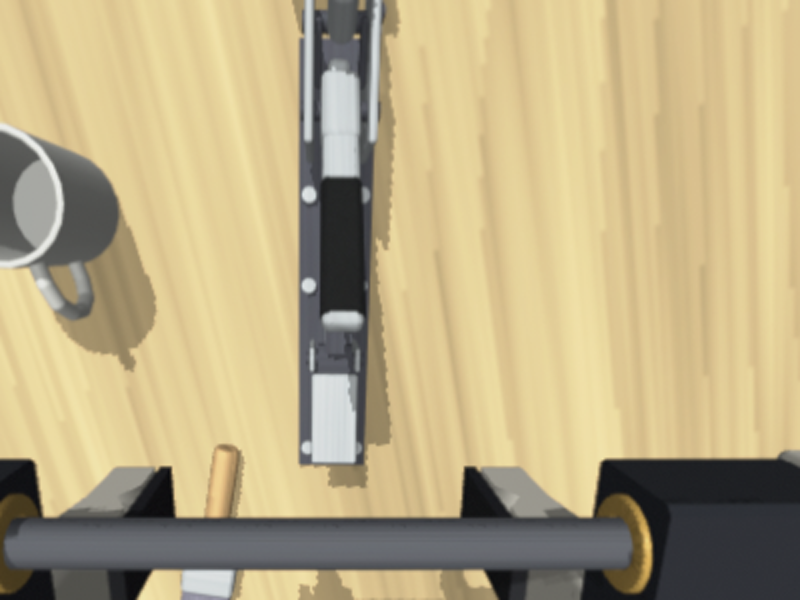

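Wrist view: the paddle is at crop (334,418), the handle end at (342,320) and the plate's left edge runs from (300,463) to (301,40).

Run:
```python
from h import *
import pickle
s,d=pickle.load(open("w2.pkl","rb"));C=cam(d,s);W=lambda *P:[(x/2+160,y/2) for x,y in P]
p=cast(C,W((312,375),(356,375),(357,462),(311,462)),.058);pc=p.mean(0);print("paddle",p.round(4).tolist(),pc)
p=cast(C,W((300,463),(301,40),(363,463)),.005);print("plate",p.round(4).tolist(),np.degrees(np.arctan2(*(p[0]-p[1])[1::-1])), (p[0]+p[2])/2)
h=cast(C,W((342,330)),.147)[0];h2=cast(C,W((341,178)),.147-.077*np.sin(.65))[0];print("handle end",h,h2)
for a in(76,76.5,77,77.5):
    u=np.array([np.cos(np.radians(a)),np.sin(np.radians(a))]);v=np.array([-u[1],u[0]])
    o=pc[:2]-.244*u
    print(a,"origin",o.round(4)," stopc y",(np.array([.537,-.084])-o)@v,(np.array([.537,-.084])-o)@u,"hend",(h[:2]-o)@u,(h[:2]-o)@v,"h2",(h2[:2]-o)@v,"plateend",((p[0]+p[2])[:2]/2-o)@v,"plate far",(p[1][:2]-o)@v,(p[0][:2]-o)@v)
```

```text
paddle [[0.6038, 0.1557, 0.058], [0.5763, 0.1616, 0.058], [0.587, 0.22, 0.058], [0.6171, 0.2136, 0.058]] [0.59604184 0.18771082 0.058     ]
plate [[0.6303, 0.2323, 0.005], [0.5673, -0.0485, 0.005], [0.5829, 0.2425, 0.005]] 77.35761083061064 [0.60657485 0.23742738 0.005     ]
handle end [0.58086017 0.11902704 0.147     ] [0.56502372 0.04844044 0.10040065]
76 origin [ 0.537 -0.049]  stopc y -0.008444751965197214 -0.033923356893463624 hend 0.17368365158175414 -0.0018853972991291334 h2 -0.003595806023858305 plateend 0.001807384830581242 plate far -0.02924671655648876 -0.02242704617149455
76.5 origin [ 0.5391 -0.0495]  stopc y -0.006019122375160471 -0.03398646785143715 hend 0.17366987602638118 -0.001271707398389273 h2 -0.002350938658381223 plateend 0.001364113309715603 plate far -0.027184659894826338 -0.022876391314068
77 origin [ 0.5412 -0.05  ]  stopc y -0.0035930344056508993 -0.0340284090636154 hend 0.17366145638224298 -0.0006579206522074787 h2 -0.001105892259823327 plateend 0.0009207379063399155 plate far -0.02512053301606327 -0.023323994330873444
77.5 origin [ 0.5432 -0.0505]  stopc y -0.0011666728126603345 -0.034049177336012745 hend 0.17365839329052798 -4.408380282071968e-05 h2 0.00013923835671182617 plateend 0.0004772923852079721 plate far -0.023054493111452915 -0.023769821135207987
```

```bash
python3 -m jog '[[[53,2,0],[0,0,0]],[[53,2,0],[0,0,0]],[[53,2,0],[0,0,0]],[[53,2,0],[0,0,0]],[[53,2,0],[0,0,0]],[[53,2,0],[0,0,0]],[[53,2,0],[0,0,0]],[[53,2,0],[0,0,0]],[[50,3,30],[0,0,0]],[[0,0,60],[0,0,0.009]],[[0,0,60],[0,0,0]],[[0,0,0],[0,0,0]]]' 1
python3 - <<'E'
from h import *
s=get_state();d=get_image("wrist");C=cam(d,s);I=d["color"]
q=s["eef_rot"];R=Ro.from_quat([*q[1:],q[0]]).as_matrix();print(R.round(4).tolist())
x0,x1=250,390
m=np.zeros(I.shape[:2],np.uint8);m[:225,x0:x1]=(I[:225,x0:x1,2]<115)*255
c=max(cv2.findContours(m,0,2)[0],key=cv2.contourArea)
P=cast(C,c[:,0],.022);r=cv2.minAreaRect((P[:,:2]*1000).astype(np.float32));print(r,cv2.boxPoints(r).round(1).tolist(),s["tcp_pos"])
E
```

```text
clock: 4.72
tcp_pos: [0.4756, -0.3102, 0.117]
eef_rot: [-0.002, -0.622, 0.783, 0.004]
ft_force: [1.2, 0.0, 0.2]
grip_width: 0.997
finger_force: 0.0
[[-0.225, -0.9743, -0.0085], [-0.9744, 0.225, 0.0027], [-0.0007, 0.0089, -1.0]]
((478.9262390136719, -324.9363708496094), (52.723106384277344, 47.44241714477539), 78.03483581542969) [[450.29998779296875, -345.79998779296875], [496.70001220703125, -355.6000061035156], [507.6000061035156, -304.1000061035156], [461.20001220703125, -294.20001220703125]] [ 0.47556533 -0.31016772  0.11695138]
```

```bash
python3 -m jog '[[[-4,-6,30],[0,0,0]],[[0,0,40],[0,0,0]],[[0,0,26],[0,0,0]],[[0,0,0],[0,0,0]]]'
```

```text
clock: 5.28
tcp_pos: [0.4872, -0.3081, 0.0259]
eef_rot: [0.0, -0.624, 0.782, -0.0]
ft_force: [0.7, 0.1, 1.4]
grip_width: 1.001
finger_force: 0.0
```

```bash
python3 -m jog '[[[0,4.5,4],[0,0,0]],[[0,0,0],[0,0,0]]]'; python3 -m jog '[[[0,0,0],[0,0,0]],[[0,0,0],[0,0,0]],[[0,0,0],[0,0,0]],[[0,0,0],[0,0,0]]]' -1;python3 -m jog '[[[0,0,0],[0,0,0]],[[0,0,0],[0,0,0]]]'
```

```text
clock: 5.52
tcp_pos: [0.4827, -0.3069, 0.0223]
eef_rot: [0.001, -0.623, 0.782, -0.001]
ft_force: [0.7, 0.6, 0.7]
grip_width: 1.0
finger_force: 0.0
clock: 6.02
tcp_pos: [0.4821, -0.3067, 0.0205]
eef_rot: [-0.0, -0.623, 0.782, 0.0]
ft_force: [0.4, -0.6, -0.1]
grip_width: 0.609
finger_force: 0.0
clock: 6.28
tcp_pos: [0.4821, -0.3067, 0.0205]
eef_rot: [-0.0, -0.623, 0.782, 0.0]
ft_force: [0.3, -0.8, -0.5]
grip_width: 0.572
finger_force: 30.0
```

```bash
python3 -m jog '[[[-10,-1,0],[0,0,0]],[[-15,-1.5,0],[0,0,0]],[[-15,-1,0],[0,0,0]],[[-15,0,0],[0,0,0]],[[-12,0,0],[0,0,0]],[[-8,0,0],[0,0,0]],[[0,0,0],[0,0,0]],[[0,0,0],[0,0,0]]]'
python3 - <<'E'
from h import *
o=[]
for n,(x0,y0,x1,y1),f in(("scene",(230,180,350,260),3.3),("side",(280,195,360,290),5)):
    d=get_image(n);o.append(cv2.resize(d["color"][y0:y1,x0:x1],(396,500),interpolation=2) if n=="side" else cv2.resize(d["color"][y0:y1,x0:x1],(396,264),interpolation=2))
b=np.zeros((500,396,3),np.uint8);b[:264]=o[0];cv2.imwrite("pics/c3.png",np.hstack([b,o[1]]))
E
```

```text
clock: 7.28
tcp_pos: [0.5021, -0.2345, 0.0205]
eef_rot: [-0.0, -0.623, 0.782, 0.0]
ft_force: [0.4, 1.4, -0.6]
grip_width: 0.573
finger_force: 30.0
```

View pics/c3.png

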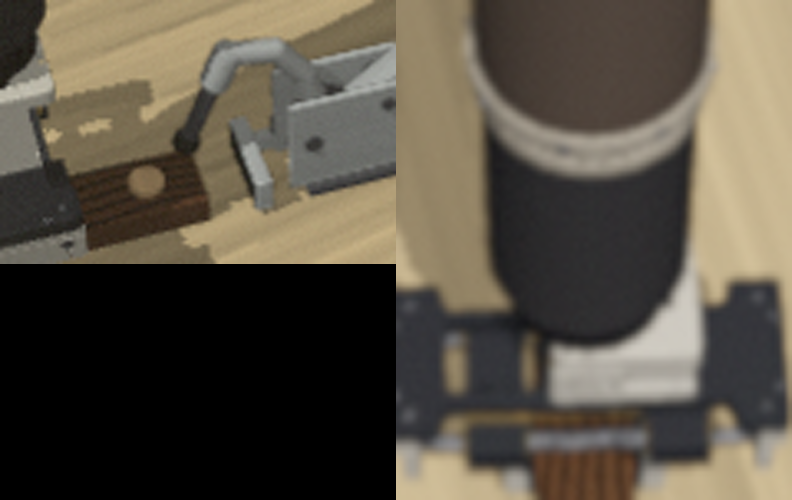

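The board is gripped, lined up and about to pass under the jaw, with a gap to the stop still at crop (210→250,200). I'll advance gently.

```bash
python3 -m jog '[[[-6,0,0],[0,0,0]],[[-6,0,0],[0,0,0]],[[-3,0,0],[0,0,0]],[[0,0,0],[0,0,0]]]'; for i in 1 ; do python3 -m jog '[[[-2,0,0],[0,0,0]],[[0,0,0],[0,0,0]]]'; python3 -m jog '[[[-2,0,0],[0,0,0]],[[0,0,0],[0,0,0]]]';done
```

```text
clock: 7.88
tcp_pos: [0.5056, -0.2194, 0.0206]
eef_rot: [0.0, -0.623, 0.782, 0.0]
ft_force: [0.2, 0.6, -1.8]
grip_width: 0.567
finger_force: 30.0
clock: 8.12
tcp_pos: [0.506, -0.2177, 0.0206]
eef_rot: [0.0, -0.623, 0.782, 0.0]
ft_force: [-0.2, 0.6, -1.0]
grip_width: 0.57
finger_force: 30.0
clock: 8.38
tcp_pos: [0.5065, -0.2158, 0.0206]
eef_rot: [0.0, -0.623, 0.782, -0.0]
ft_force: [-0.6, 0.4, -1.8]
grip_width: 0.569
finger_force: 30.0
```

```bash
for i in 1; do python3 -m jog '[[[-1.5,0,0],[0,0,0]],[[0,0,0],[0,0,0]]]'|grep -E "pos|force"; python3 -m jog '[[[-1,0,0],[0,0,0]],[[0,0,0],[0,0,0]]]'|grep -E "pos|force";python3 -m jog '[[[-1,0,0],[0,0,0]],[[0,0,0],[0,0,0]]]'|grep -E "pos|force";done
```

```text
tcp_pos: [0.5068, -0.2143, 0.0205]
ft_force: [0.5, 0.1, -2.1]
finger_force: 30.0
tcp_pos: [0.507, -0.2133, 0.0205]
ft_force: [-0.2, -0.8, -1.0]
finger_force: 30.0
tcp_pos: [0.5072, -0.2124, 0.0206]
ft_force: [0.2, 0.6, -0.5]
finger_force: 30.0
```

```bash
for i in 1; do python3 -m jog '[[[-1,0,0],[0,0,0]],[[0,0,0],[0,0,0]]]'|grep -E "pos|force"; python3 -m jog '[[[-1,0,0],[0,0,0]],[[0,0,0],[0,0,0]]]'|grep -E "pos|force";python3 -m jog '[[[-1,0,0],[0,0,0]],[[0,0,0],[0,0,0]]]'|grep -E "pos|force";done
```

```text
tcp_pos: [0.5074, -0.2114, 0.0206]
ft_force: [0.4, 0.2, -0.7]
finger_force: 30.0
tcp_pos: [0.5077, -0.2104, 0.0206]
ft_force: [-0.7, 0.1, -1.2]
finger_force: 30.0
tcp_pos: [0.5079, -0.2094, 0.0206]
ft_force: [0.3, 0.1, -0.7]
finger_force: 30.0
```

```bash
for i in 1; do python3 -m jog '[[[-1,0,0],[0,0,0]],[[0,0,0],[0,0,0]]]'|grep -E "pos|force"; python3 -m jog '[[[-1,0,0],[0,0,0]],[[0,0,0],[0,0,0]]]'|grep -E "pos|force";python3 -m jog '[[[-1,0,0],[0,0,0]],[[0,0,0],[0,0,0]]]'|grep -E "pos|force";python3 -m jog '[[[-1,0,0],[0,0,0]],[[0,0,0],[0,0,0]]]'|grep -E "pos|force";done
```

```text
tcp_pos: [0.5081, -0.2085, 0.0206]
ft_force: [0.6, 0.5, -0.9]
finger_force: 30.0
tcp_pos: [0.5084, -0.2075, 0.0206]
ft_force: [-0.0, -0.3, -1.4]
finger_force: 30.0
tcp_pos: [0.5086, -0.2065, 0.0206]
ft_force: [0.1, 0.6, -0.4]
finger_force: 30.0
tcp_pos: [0.5085, -0.2062, 0.0206]
ft_force: [-1.5, -4.8, -1.3]
finger_force: 30.0
```

Contact at about 5 N. I'll hold there with a slight extra push.

```bash
python3 -m jog '[[[-0.4,0,0],[0,0,0]],[[0,0,0],[0,0,0]],[[0,0,0],[0,0,0]],[[0,0,0],[0,0,0]]]'; python3 -c "
from station import *
print(get_state()['ft_torque'])"
```

```text
clock: 11.38
tcp_pos: [0.5085, -0.2062, 0.0206]
eef_rot: [-0.001, -0.623, 0.782, -0.0]
ft_force: [-0.2, -8.1, -1.4]
grip_width: 0.567
finger_force: 30.0
[-2.76965105  0.21480229 -0.12474655]
```

```bash
python3 -m jog '[[[0,0,0],[0,0,0]],[[0,0,0],[0,0,0]],[[0,0,0],[0,0,0]],[[0,0,0],[0,0,0]]]' 1; python3 -m jog '[[[0,0,-10],[0,0,0]],[[0,0,-40],[0,0,0]],[[0,0,-60],[0,0,0]],[[0,0,-60],[0,0,0]],[[0,0,-60],[0,0,0]],[[0,0,0],[0,0,0]]]'
python3 - <<'E'
from h import *
for n in("scene","side"):
    d=get_image(n);C=cam(d);cv2.imwrite(f"pics/{n}3.png",d["color"])
    I=d["color"];g=I[...,2].astype(int)
    # board rear half only, expected corners
    u=np.array([.218,.976]);v=np.array([-.976,.218]);o=np.array([.543,-.0505])
    q=[np.r_[o+a*u+b*v,.022] for a,b in((-.22,-.04),(-.22,.04),(-.11,.04),(-.11,-.04))]
    roi=np.zeros(g.shape,np.uint8);cv2.fillConvexPoly(roi,proj(C,q).astype(np.int32),1)
    ys,xs=np.nonzero((g<115)&(roi>0));P=cast(C,np.c_[xs,ys],.022)[:,:2]-o
    print(n,len(xs),"x",(P@u).min(),(P@u).max())
    for a in(-.19,-.17,-.15,-.13):
        w=np.abs(P@u-a)<.008
        if w.any(): print(a,(P@v)[w].min(),(P@v)[w].max())
E
```

```text
clock: 11.88
tcp_pos: [0.509, -0.2051, 0.0206]
eef_rot: [0.0, -0.623, 0.782, -0.0]
ft_force: [0.4, -0.9, -0.3]
grip_width: 0.955
finger_force: 0.0
clock: 12.62
tcp_pos: [0.5113, -0.2058, 0.2572]
eef_rot: [0.004, -0.624, 0.782, -0.004]
ft_force: [0.1, 0.2, 0.2]
grip_width: 0.998
finger_force: 0.0
scene 944 x -0.20232526133490475 -0.10968319878075694
-0.19 -0.03880983733061637 0.023033304643206725
-0.17 -0.038686713051641175 0.023456553781186024
-0.15 -0.03857408813534279 0.023732957045686873
-0.13 -0.03842467443173408 0.02247546280216707
side 648 x -0.2103489195468246 -0.10573233636333515
-0.19 -0.021271945859602213 0.02427616491721163
-0.17 -0.019794423234607214 0.02366816304998752
-0.15 -0.020845331082941253 0.023049316572601744
-0.13 -0.021763943975478282 0.022419195995696882
```

```bash
python3 -m jog '[[[-43,0,0],[0,0,0]],[[-43,1,0],[0,0,0]],[[-43,1,0],[0,0,0]],[[-43,1,0],[0,0,0]],[[-43,1,0],[0,0,0]],[[-43,0,0],[0,0,0]],[[-42,0,0],[0,0,0]],[[0,0,40],[0,0,0]],[[0,0,40],[0,0,0]],[[0,0,0],[0,0,0]],[[0,0,0],[0,0,0]]]' -1
```

```text
clock: 14.1
tcp_pos: [0.5724, 0.088, 0.1713]
eef_rot: [-0.0, -0.623, 0.782, -0.0]
ft_force: [1.0, 0.3, 0.2]
grip_width: 0.003
finger_force: 0.0
```

```bash
python3 -m jog '[[[-1.5,-1.5,5],[0,0,0]],[[-2,0,6],[0,0,0]],[[-2,0,6],[0,0,0]],[[-2,0,6],[0,0,0]],[[-2,0,6],[0,0,0]],[[-2,0,6],[0,0,0]],[[-2,0,6],[0,0,0]],[[0,0,0],[0,0,0]]]'
```

```text
clock: 15.1
tcp_pos: [0.5766, 0.1013, 0.1293]
eef_rot: [0.0, -0.623, 0.782, -0.0]
ft_force: [-0.5, 0.1, 6.1]
grip_width: 0.003
finger_force: 2.8
```

```bash
python3 -m jog '[[[-1.5,0,5],[0,0,0]],[[-1.5,0,5],[0,0,0]],[[-1,0,5],[0,0,0]],[[-1,0,5],[0,0,0]],[[0,0,0],[0,0,0]]]'; python3 -m jog '[[[-0.5,0,4],[0,0,0]],[[-0.5,0,3],[0,0,0]],[[0,0,0],[0,0,0]]]'
```

```text
clock: 15.72
tcp_pos: [0.578, 0.1065, 0.1095]
eef_rot: [0.001, -0.623, 0.782, -0.0]
ft_force: [0.9, 1.9, 6.4]
grip_width: 0.004
finger_force: 2.4
clock: 16.1
tcp_pos: [0.5779, 0.107, 0.1024]
eef_rot: [0.0, -0.623, 0.782, -0.0]
ft_force: [0.4, 2.2, 4.2]
grip_width: 0.007
finger_force: 1.8
```

```bash
python3 -m jog '[[[0,0,3],[0,0,0]],[[0,0,3],[0,0,0]],[[0,0,0],[0,0,0]]]'|grep -E "pos|ft"; python3 -m jog '[[[0,0,2],[0,0,0]],[[0,0,2],[0,0,0]],[[0,0,0],[0,0,0]]]'|grep -E "pos|ft"; python3 -m jog '[[[0,0,1],[0,0,0]],[[0,0,0],[0,0,0]]]'|grep -E "pos|ft"
```

```text
tcp_pos: [0.5771, 0.1063, 0.0959]
ft_force: [0.7, 0.5, 2.2]
tcp_pos: [0.5771, 0.1064, 0.092]
ft_force: [-0.0, -0.3, 0.2]
tcp_pos: [0.5775, 0.1066, 0.0914]
ft_force: [-0.8, -0.5, -0.2]
```

```bash
for i in 1; do python3 -m jog '[[[0,0,1],[0,0,0]],[[0,0,0],[0,0,0]]]'|grep -E "pos|ft"; python3 -m jog '[[[0,0,1],[0,0,0]],[[0,0,0],[0,0,0]]]'|grep -E "pos|ft";python3 -m jog '[[[0,0,1],[0,0,0]],[[0,0,0],[0,0,0]]]'|grep -E "pos|ft"; done
```

```text
tcp_pos: [0.5777, 0.1067, 0.0905]
ft_force: [0.1, -0.6, -0.5]
tcp_pos: [0.5777, 0.1068, 0.0895]
ft_force: [0.1, -1.4, 0.5]
tcp_pos: [0.5776, 0.1068, 0.0885]
ft_force: [-0.0, 0.5, -0.6]
```

```bash
for i in 1; do python3 -m jog '[[[0,0,1],[0,0,0]],[[0,0,0],[0,0,0]]]'|grep -E "pos|ft"; python3 -m jog '[[[0,0,0.7],[0,0,0]],[[0,0,0],[0,0,0]]]'|grep -E "pos|ft";done
```

```text
tcp_pos: [0.5778, 0.1068, 0.0883]
ft_force: [-1.6, 0.0, 6.5]
tcp_pos: [0.5779, 0.1068, 0.0882]
ft_force: [-5.0, -0.1, 11.3]
```

Hard stop felt at the expected 71 mm, so it should be locked. I'll let go and check.

```bash
python3 -m jog '[[[0,0,-10],[0,0,0]],[[0,0,-25],[0,0,0]],[[-10,0,-25],[0,0,0]],[[-25,0,0],[0,0,0]],[[-25,0,0],[0,0,0]],[[-25,0,0],[0,0,0]],[[-4,0,0],[0,0,0]],[[0,0,0],[0,0,0]]]'
python3 - <<'E'
from h import *
d=get_image("scene");cv2.imwrite("pics/c4.png",cv2.resize(d["color"][160:260,240:455],None,fx=3.7,fy=3.7,interpolation=2))
E
```

```text
clock: 19.35
tcp_pos: [0.5972, 0.1941, 0.146]
eef_rot: [-0.001, -0.624, 0.782, 0.0]
ft_force: [-0.8, -0.6, -0.1]
grip_width: 0.007
finger_force: 0.0
```

View pics/c4.png

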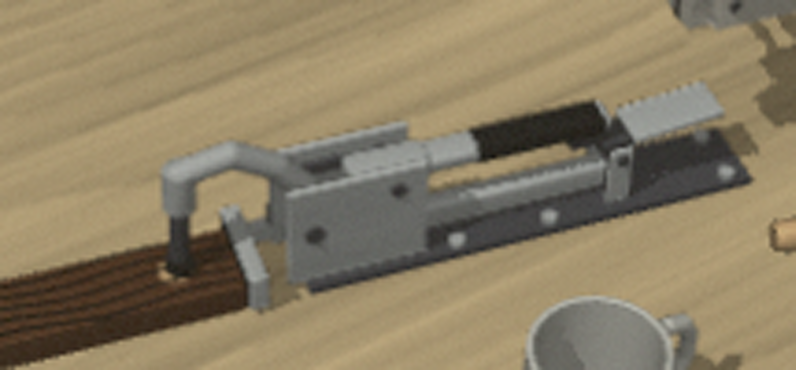

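The crop shows the handle level at (540,130) and the jaw pad down on the plug at (175,270), with the board at the stop. It is locked with nothing touching it. Now the release paddle.

```bash
python3 -m jog '[[[0,0,20],[0,0,0]],[[0,0,20],[0,0,0]],[[0,0,20],[0,0,0]],[[0,0,5],[0,0,0]],[[0,0,0],[0,0,0]]]'|grep -E "pos|ft"; python3 -m jog '[[[0,0,3],[0,0,0]],[[0,0,3],[0,0,0]],[[0,0,0],[0,0,0]]]'|grep -E "pos|ft"; python3 -m jog '[[[0,0,3],[0,0,0]],[[0,0,3],[0,0,0]],[[0,0,0],[0,0,0]]]'|grep -E "pos|ft"
```

```text
tcp_pos: [0.5976, 0.1931, 0.082]
ft_force: [0.1, 0.3, -0.2]
tcp_pos: [0.5975, 0.1935, 0.0759]
ft_force: [0.1, 0.9, -0.7]
tcp_pos: [0.5982, 0.1942, 0.0703]
ft_force: [-1.1, 4.1, 3.8]
```

```bash
python3 -m jog '[[[0,0,2],[0,0,0]],[[0,0,2],[0,0,0]],[[0,0,0],[0,0,0]]]'|grep -E "pos|ft"; python3 -m jog '[[[0,0,2],[0,0,0]],[[0,0,2],[0,0,0]],[[0,0,0],[0,0,0]]]'|grep -E "pos|ft"
python3 - <<'E'
from h import *
d=get_image("scene");cv2.imwrite("pics/scene5.png",d["color"])
# locked handle black grip vs open: dark fraction in open-handle region
I=d["color"][...,2];print("open region dark", (I[162:190,362:396]<60).sum())
for n in("scene0","scene1","scene3"):
    print(n,(cv2.imread(f"pics/{n}.png")[162:190,362:396,2]<60).sum())
E
```

```text
tcp_pos: [0.5984, 0.1944, 0.0665]
ft_force: [-0.7, 4.9, 5.4]
tcp_pos: [0.5986, 0.1949, 0.0627]
ft_force: [0.1, 6.9, 5.0]
open region dark 319
scene0 451
scene1 338
scene3 338
```

```bash
python3 -m jog '[[[0,0,2],[0,0,0]],[[0,0,1],[0,0,0]],[[0,0,0],[0,0,0]]]'|grep -E "pos|ft"; python3 -m jog '[[[0,0,-10],[0,0,0]],[[-5,0,-30],[0,0,0]],[[-20,0,-50],[0,0,0]],[[-40,0,-50],[0,0,0]],[[-40,0,-50],[0,0,0]],[[-40,0,-30],[0,0,0]],[[0,0,0],[0,0,0]],[[0,0,0],[0,0,0]]]'
python3 - <<'E'
from h import *
C0=cv2.imread("pics/scene1.png");Cb=cv2.imread("pics/scene3.png");I=get_image("scene");C=cam(I);I=I["color"]
cv2.imwrite("pics/scene6.png",I)
R={"handle":(365,160,398,192),"paddle":(405,178,438,202),"pad/jaw":(280,190,318,228)}
for k,(a,b,c,e) in R.items():
    D=lambda X,Y:np.abs(X[b:e,a:c].astype(int)-Y[b:e,a:c]).mean().round(1)
    print(k,"vs open arm-away",D(I,C0),"vs board-in",D(I,Cb))
u=np.array([.218,.976]);v=np.array([-.976,.218]);o=np.array([.543,-.0505])
for n in("scene","side"):
    d=get_image(n);Cc=cam(d);g=d["color"][...,2].astype(int)
    q=[np.r_[o+a*u+b*v,.022] for a,b in((-.22,-.04),(-.22,.04),(-.11,.04),(-.11,-.04))]
    roi=np.zeros(g.shape,np.uint8);cv2.fillConvexPoly(roi,proj(Cc,q).astype(np.int32),1)
    ys,xs=np.nonzero((g<115)&(roi>0));P=cast(Cc,np.c_[xs,ys],.022)[:,:2]-o;print(n,len(xs),(P@u).min(),(P@v).min(),(P@v).max())
E
```

```text
tcp_pos: [0.5987, 0.1951, 0.0598]
ft_force: [0.1, 6.8, 5.8]
clock: 22.95
tcp_pos: [0.6285, 0.332, 0.2748]
eef_rot: [-0.002, -0.623, 0.782, 0.0]
ft_force: [-0.1, 0.2, -0.4]
grip_width: 0.0
finger_force: 0.0
handle vs open arm-away 20.9 vs board-in 21.1
paddle vs open arm-away 9.0 vs board-in 6.5
pad/jaw vs open arm-away 22.8 vs board-in 7.9
scene 950 -0.20235762079135658 -0.03887536600096427 0.023732957045686873
side 666 -0.2119350657814737 -0.022699581836014775 0.024807207684500968
```

Now a numeric check of the handle angle: sample the black grip along its projected open and locked lines.

Run:
```python
from h import *
C=cam(get_image("scene"));u=np.array([.218,.976]);o=np.array([.543,-.0505])
for n in("scene1","scene3","scene6"):
    I=cv2.imread(f"pics/{n}.png")
    for f in(.655,0):
        L=[]
        for s in(.08,.095,.11,.125):
            x=.051+s*np.cos(f);p=proj(C,[np.r_[o+x*u,.065+s*np.sin(f)]])[0];L.append(I[int(round(p[1])),int(round(p[0])),2])
        print(n,f,[int(a) for a in L])
    p=[proj(C,[np.r_[o+-.075*u,z]])[0] for z in(.055,.065,.035,.028)];print(" jaw col",[int(I[int(round(b)),int(round(a)),2]) for a,b in p])
print(np.abs(cv2.imread("pics/scene6.png").astype(int)-cv2.imread("pics/scene3.png")).mean(2)[150:235:8,275:440:8].astype(int))
```

```text
scene1 0.655 [45, 46, 42, 46]
scene1 0 [167, 164, 169, 169]
 jaw col [37, 154, 116, 120]
scene3 0.655 [39, 39, 39, 44]
scene3 0 [110, 110, 149, 160]
 jaw col [41, 156, 170, 181]
scene6 0.655 [42, 44, 41, 42]
scene6 0 [155, 153, 158, 157]
 jaw col [40, 151, 51, 171]
[[ 1  5  3  5  2  3  2  2  5  3  4  2  7  5  1  2  6 42 41 42 43]
 [ 4  4  1  4  2  5  2  5  3  4  5  4  2  1  2 45 42 40 42 45 42]
 [ 7  5  4  6  8  3  4  4  4  7  6  3  7 36  2  4 36 41 42 38 36]
 [ 2  2  7  4  2  8  5  6 43 50  3 21 37  0  6 39 44 41 37  5  4]
 [ 1  3  4  2  5 44 42 42 39 12 41 30  3 12 38 42 39 40  6  5  4]
 [ 5  3  6  5  4 39 37 42  4 35 13  1 38 34 38  0  4  5  4  3  3]
 [ 6  6  4 25  6 10 20 21  8  2  3 36 44 40  3  6  1  0  1  4  3]
 [ 4  1  4  3  7  5 14  2 48 25 20 41 18  5  4  4  2  1  1  2  6]
 [ 1  7  1  5  3  3  4  7 13  7  5  1  7  1  1  4  1  1  1  8  4]
 [ 1  1  5  1  1  1 10  8  8  5  4  1 20  0  5  1  4  7  3  0  2]
 [ 4 75 74  1  4  6  5 10  7  3  0  6  4  6  6  3  2  5  6  4  7]]
```

The handle is back at its open angle and the board is still in place. The remaining image differences are the arm's shadow and the plug.

```bash
python3 -c "
from station import *
print(finish_job())"
```

```text
the job is handed in; nothing more can be done
None
```

The job is handed in at about 23 s of the 64 s allowed: the board is square at the stop, the clamp locked on the plug and was then sprung open with the lever, and the arm is clear. I did not measure that the plug is flush or that the lever is fully back up, and the hand-in gave no verdict.

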